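# Open the cover and hold the index plunger out

## Task

The carriage of the clipper service slide has to be freed so that a colleague can move it. Slide the yellow cover along its guide all the way to its far stop, away from the red plunger knob, then grip the red knob, pull it straight up as far as it goes and finish while still holding it up in the gripper, pin clear of its hole, with the cover left open. Leave the pot, mug, tape roll and bottle round about where they stand.

Things in the scene. Friction and masses are not known exactly. Their poses are not given: they have to be found in the camera images.
- fixture: clipper service slide, fixed: aluminium base 145 (x) x 240 (y) mm, steel plate with index holes (top at 40 mm), black clipper at the back (to 100 mm). Origin on the surface under the base's middle; z up, at yaw 0 x away from the robot, y along the slide to its left. Plunger axis at x -20, y +60 mm; bracket arm under the knob 34 mm wide in y, top at 70 mm, nut on it to 75 mm
- cover (a joint): travel of the yellow cover along the guide, m: 0 = shut, over the plunger; 0.13 = fully open at its stop. It grows as the cover moves along the fixture's -y. Stays where it is left; moving it takes 2 to 4 N. Angled sheet: roof 84 x 80 mm (x, y), its top 116 mm above the surface, and a front wall on the robot's side
- cover_tab (a point): grip point of the upright black tab on the cover's roof, on the tab's middle, 138 mm above the surface. The tab is 10 mm thick in the fixture's y, 36 mm wide in x, and stands 34 mm above the roof, from 116 to 150 mm over the surface. Axes as the fixture's
- plunger (a joint): pull of the sprung index plunger, m: 0 = pin seated in its hole, 0.02 = pulled fully up against its inner stop. A spring drives it back: 7 N at 0, 14 N at 0.02
- knob (a point): middle of the red plunger knob, a vertical cylinder 27 mm across and 24 mm high, on its axis; 96 mm above the surface when seated (knob from 84 to 108 mm), moves with the knob, straight up. Shut, the cover's roof is 4 mm above it
- pin_tip (a point): lower end of the plunger's pin (8 mm across), on its axis; 28 mm above the surface when seated, the hole's rim is at 40 mm
- pomade_b: white and dark red round pot, 68 mm across, 43 mm high, standing left of the slide; origin at the middle of its underside
- mug: white mug, 78 mm across without its handle, 97 mm high, standing to the left, further back; origin at the middle of its underside
- neck_tape: cream roll of tape lying flat, 98 mm across, 25 mm high, right of the slide; origin at the middle of its underside
- oil_bottle: small amber bottle with black dropper, 33 mm across, 102 mm high, standing to the right, further back; origin at the middle of its underside

How it is judged:
On the way, in this order (a step that is already met when the one before it is completed fails the run):
1. the cover is slid open to its stop (at least 120 of 130 mm) while the plunger is still seated (value of joint cover above 0.12 m and value of joint plunger below 0.004 m), for 0.2 s.
2. the fingers hold the plunger pulled up (at least 16 of 20 mm) with the cover open (value of joint cover above 0.12 m and value of joint plunger above 0.016 m and contact force between the fingers and plunger above 2 N), for 0.3 s.
At the end, for the whole second after the job is handed in: the gripper still holds the plunger pulled up at least 16 of its 20 mm and at rest, the pin's tip at least 3 mm above the hole's rim, and the cover is open at least 120 of its 130 mm (all of step 2 and height (world z) of pin_tip above 0.043 m and velocity of joint plunger between -0.01 and 0.01 m/s); the arm keeps its last pose, push and grip.
It fails at once if the pot, mug, tape roll or bottle is moved more than 30 mm or tipped (distance of any of pomade_b, mug, neck_tape, oil_bottle from where it was at the start of the episode above 0.03 m or angle between any of pomade_b, mug, neck_tape, oil_bottle's own z axis and vertical above 0.4 rad).
It also fails if it takes over 45 s, if anything falls off the work surface, if the arm or the gripper's body presses on something with over 40 N, if the wrist force passes 120 N, or if a joint passes its speed limit or range.

## Robot

A 6-joint arm with a two-finger parallel gripper is mounted at the origin on a cart in front of the work surface, level with it; the furniture and walls round the work are solid. World frame = base frame: x ahead of the robot, y to its left, z up, the work surface at z = 0. Lengths are in m, angles in rad, forces in N, time in s.
With the tool pointing down it reaches from about 0.325 to 0.9 m from the base axis. Payload 6.1 kg.
Tool frame: the origin (TCP) lies at the very end of the fingers, on their centre line; the grasp point (between the pads) lies 19 mm behind it; z points along the fingers, y is the line along which they close (so a half turn about z gives the same grasp; the last joint's range is limited). The gripper opens to 87 mm and grips with 3 to 60 N. Pads are 19 mm wide; open, the fingers measure 117 mm over their backs; the gripper's body (75 mm by 190 mm) begins 51 mm behind the grasp point.
Start: joints at [-1.37, 0.22, 1.526, -0, 1.395, -0.126], TCP at [0.201, -0.592, 0.223] pointing down, gripper open.
Joint ranges: [-2.98, 2.98], [-0.91, 2.08], [0.09, 2.57], [-1.24, 4.39], [0.2, 2.65], [-2.68, 2.68]. Speed limits (rad/s): [2.57, 2.57, 3.01, 3.14, 3.14, 3.14].

## Interface

Orientations are given as a unit quaternion [w, x, y, z].
In Python, from workcell import readout, vision, bot gives the robot as it stands.
- The arm moves only by the tool step_arm, never from a script. Its argument "moves" is a list of rows, each an object with "dp": the shift along the tool's x, y, z in mm, a list of three; "yaw": the turn about the tool's z in degrees; "claw": the opening in per cent of the stroke, from 0 (shut) to 100 (fully open). A call has 1 to 12 rows; each row is the pose to reach, as a shift and turn from the pose commanded when the call began, along the tool's axes at that moment; what a row does not reach only later rows make up. A row lasts 1/12 s, in which the tool goes at most 41.7 mm and 7.16 degrees, less where a joint would pass 70% of its speed; a pose out of reach is approached as far as the arm can. A call with a gripper value outside its range is refused whole. The fingers move at their own pace and stop on an object; "grip_force" is the grip in N (left out, the last holds). Time passes only in rows, so rows that repeat a pose let the fingers close. It gives the time, the measured TCP pose, the force, the opening and the grip force at its end, in the units of the state.
- readout.read_state(): the state, without advancing time (a new reading comes with each control period).
- vision.grab_frame(name): name is "side" or "top" or "wrist"; returns a dict with "image" (384x512x3 uint8, red, green, blue), "depth" (384x512 float32, m along the optical axis (not along the pixel's ray), 0 where there is no reading), "K" (3x3 intrinsics, pixels), "rvec" (rotation vector, rad) and "tvec" (3), from world to camera coordinates, as OpenCV has them; the wrist camera has in their place "mount" (4x4, takes a point from camera to tool coordinates, whose origin is the TCP and whose axes are the flange's). Camera axes: x right, y down, z forward; pixel columns grow to the right and rows downward; lengths in m; the calibration is good to about 2 mm. The wrist camera is an equidistant fisheye: a pixel r from the principal point sees the ray r / f radians off the axis. A picture is of the moment at which its call begins: read the wrist's pose just before it.
- bot.close_job(): hands the job in; it is judged then, once.
The state is a dict: "time": time; "qpos": joint angles; "qd": joint speeds; "joint_torque": joint torques, N m; "tcp_pos": TCP position; "eef_rot": TCP orientation; "contact_force": force on the tool from outside, world axes, zero at the start; "torque": the same for the moment, N m; "width": opening from 0.0 (shut) to 1.0 (fully open); "finger_force": force on a finger pad.
Only numpy, scipy, OpenCV 4.12 (cv2) and the standard library are available. Lean on these libraries where they do the work, as an engineer would, in place of code of your own. Each camera call takes 0.05 s, during which the arm holds its last target. There are 200 camera calls.

## Working session

There is one attempt and no reset: what is moved stays moved. The work goes in short steps, Python scripts to look and compute and a tool call to move; the robot and the scene stay as the last step left them, time stands still between calls to the robot, and variables do not carry over. Pictures are saved under pics/ and viewed, at most 10 in all, crops included, and the job is handed in when it is done.

Besides the shell and the picture viewer there is one more tool, called after ">>>" in YAML: its name, and indented under it one key for each argument. step_arm: Moves the arm, as the interface text tells. Its arguments: {"type":"object","properties":{"moves":{"type":"array","items":{"type":"object","properties":{"dp":{"type":"array","items":{"type":"number"}},"yaw":{"type":"number"},"claw":{"type":"number"}}}},"grip_force":{"type":"number"}},"required":["moves"]}

```bash
mkdir -p pics; cat > h.py <<'E'
import numpy as np, cv2
from workcell import readout, vision, bot
def cloud(f):
    d=f["depth"];K=f["K"];v,u=np.indices(d.shape)
    P=np.stack([(u-K[0,2])/K[0,0]*d,(v-K[1,2])/K[1,1]*d,d],-1)
    R=cv2.Rodrigues(np.array(f["rvec"],float))[0]
    return (P-np.ravel(f["tvec"]))@R, d>0
E
python3 - <<'E'
from h import *
ims=[]
for n in("top","side"):
    f=vision.grab_frame(n);np.savez(f"{n}.npz",**f);ims.append(f["image"])
    W,ok=cloud(f);hsv=cv2.cvtColor(f["image"],cv2.COLOR_RGB2HSV)
    h,s,v=[hsv[...,i] for i in range(3)]
    for c,m in(("yellow",(h>18)&(h<35)&(s>130)&(v>90)),("red",((h<6)|(h>174))&(s>150)&(v>70))):
        m=m&ok;p=W[m]
        if len(p):print(n,c,len(p),np.round(np.percentile(p,[2,50,98],axis=0),3).tolist(),np.argwhere(m).mean(0))
cv2.imwrite("pics/a.png",cv2.resize(np.hstack(ims)[...,::-1],(800,300)))
cv2.imwrite("pics/top.png",cv2.resize(ims[0][...,::-1],(800,600)))
s=readout.read_state();print(s)
E
```

```text
top yellow 4345 [[0.185, -0.979, -0.771], [0.363, -0.974, -0.38], [0.528, 0.035, 0.12]] [219.74591484 439.57376295]
top red 3873 [[0.522, -0.904, -0.692], [0.627, -0.746, -0.38], [0.738, -0.617, -0.371]] [159.45881745 429.07513555]
side yellow 554 [[0.16, -0.609, -0.001], [0.461, -0.006, 0.115], [0.694, 0.244, 0.319]] [196.29422383 244.21299639]
side red 40 [[0.408, 0.005, -0.002], [0.453, 0.272, 0.003], [0.498, 0.295, 0.089]] [191.8  239.15]
{'time': 0.1, 'qpos': array([-1.37009753e+00,  2.21159033e-01,  1.52751590e+00, -1.46643177e-05,
        1.39474313e+00, -1.26097029e-01]), 'qd': array([-0.00066578, -0.00127227, -0.00146837,  0.00012714, -0.00066791,
        0.00055552]), 'joint_torque': array([ 1.78943166e-03, -4.95942235e+01, -3.88519907e+01,  7.02826423e-02,
        5.14760055e-02, -2.37383949e-05]), 'tcp_pos': array([ 0.20050729, -0.5913474 ,  0.22152923]), 'eef_rot': array([-9.11799054e-04,  9.86679615e-01,  1.62673000e-01, -4.12493664e-05]), 'contact_force': array([-0.64442251, -0.73914857,  0.10558458]), 'torque': array([ 0.0371807 , -0.01381995,  0.01218203]), 'finger_force': 0.0, 'width': 0.9986843653458577}
```

View pics/top.png

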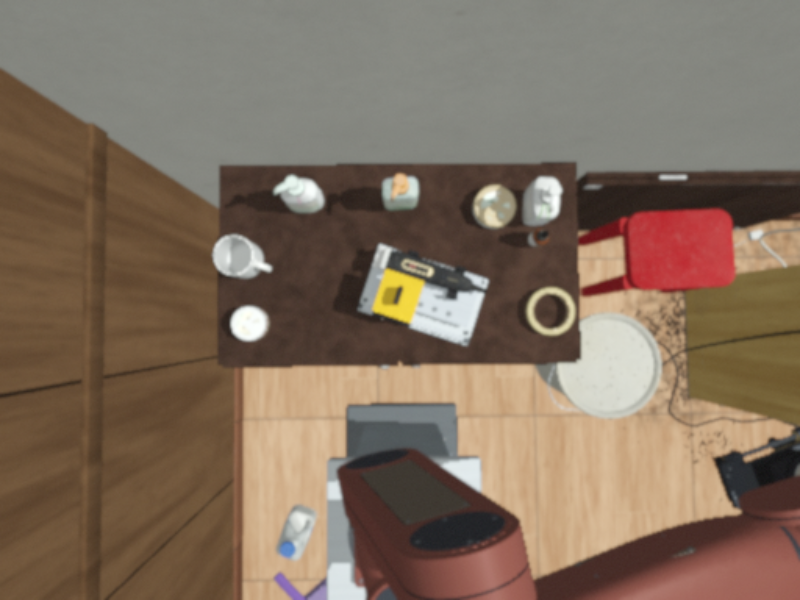

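View pics/a.png

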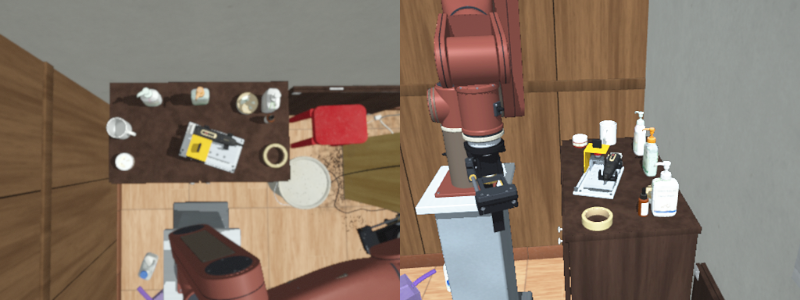

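The top view shows the fixture at about (425,295), turned roughly −17°. The yellow roof is at (398,295) with the dark tab on it. The side view agrees. Next I measure the roof, tab and base.

```bash
python3 - <<'E'
from h import *
f=dict(np.load("top.npz"));W,ok=cloud(f);im=f["image"]
hsv=cv2.cvtColor(im,cv2.COLOR_RGB2HSV);h,s,v=[hsv[...,i] for i in range(3)]
box=np.zeros_like(ok);box[145:230,215:325]=1
def rect(n,m):
    p=W[m];r=cv2.minAreaRect(p[:,:2].astype(np.float32));print(n,len(p),"med",np.median(p,0).round(4),"rect",np.round(r[0],4),np.round(r[1],4),round(r[2],2),"mean",p.mean(0).round(4));return p
m=box&ok&(W[...,2]>.105)&(W[...,2]<.127)&(h>18)&(h<35)&(s>130);rect("roof",m)
b2=np.zeros_like(ok);b2[175:205,235:275]=1
m=b2&ok&(W[...,2]>.138)&(W[...,2]<.165);rect("tab",m)
m=box&ok&(W[...,2]>.012)&(W[...,2]<.055);m=cv2.morphologyEx(m.astype(np.uint8),cv2.MORPH_OPEN,np.ones((3,3)))>0
rect("base",m)
m=box&ok&(W[...,2]>.012);rect("all",m)
t=np.zeros_like(ok);t[110:225,145:360]=1
print("table z",np.median(W[t&ok][:,2]))
np.set_printoptions(linewidth=250)
c=im[155:225,225:315];cv2.imwrite("pics/b.png",cv2.resize(c[...,::-1],None,fx=8,fy=8,interpolation=cv2.INTER_NEAREST))
print((W[180:200,245:265,2]*1000).astype(int))
E
```

```text
roof 669 med [0.4827 0.0086 0.1169] rect [0.4824 0.0082] [0.0766 0.0835] 70.95 mean [0.4821 0.0081 0.1169]
tab 40 med [0.4831 0.0083 0.1506] rect [0.483  0.0074] [0.0092 0.034 ] 73.3 mean [0.483  0.0075 0.1503]
base 1040 med [ 0.4604 -0.0846  0.0395] rect [ 0.4849 -0.0393] [0.2349 0.1402] 74.28 mean [ 0.4599 -0.0788  0.0345]
all 3091 med [ 0.4888 -0.0409  0.0755] rect [ 0.5424 -0.0625] [0.2384 0.2586] 71.13 mean [ 0.488  -0.0429  0.0688]
table z 0.002258718914835652
[[119 117 118 117 116 112 115 116 120 120 115 114 111 114 115 113 116 116 118 119]
 [115 115 117 117 116 114 116 113 118 117 116 116 119 118 117 122 113 115 119 117]
 [117 116 112 117 116 113 114 117 117 113 119 117 115 117 117 114 118 115 117 112]
 [116 118 114 120 120 111 118 111 117 115 151 148 113 112 117 118 115 115 117 117]
 [119 117 116 116 116 118 115 120 115 152 150 150 150 116 117 117 117 117 118 115]
 [115 119 114 117 119 118 116 118 117 147 144 154 152 118 114 118 114 114 120 113]
 [113 121 113 117 115 117 119 115 119 152 149 155 131 114 117 116 118 116 118 116]
 [119 118 120 118 116 113 115 115 118 151 148 15
[... 331 characters left out ...]
19 115 118 113 118 117 115 122 115]
 [119 118 120 115 119 116 114 148 146 151 138 111 115 121 118 122 120 117 117 114]
 [117 116 117 119 113 119 118 152 149 153 115 113 118 117 118 116 113 112 115 116]
 [119 120 118 116 120 117 116 147 151 151 118 117 118 114 117 117 117 114 114 115]
 [119 111 115 116 114 117 116 115 136 116 115 120 117 120 117 113 119 117 118 120]
 [115 120 116 115 118 112 117 120 114 117 117 116 114 114 112 117 116 109 114 115]
 [117 118 120 111 118 115 117 117 116 119 116 114 123 117 118 114 115 117 114 117]
 [118 119 116 115 118 117 116 115 115 114 117 120 119 115 121 118 120 117 114 117]
 [117 114 114 116 116 114 119 119 119 120 115 117 117 117 114 116 115 117 113 115]]
```

View pics/b.png

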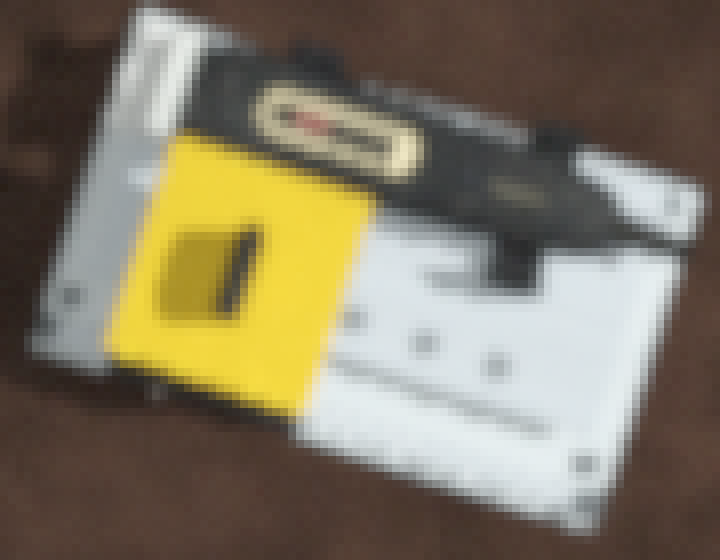

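The base edges in the crop, TL(140,10), TR(705,190), BR(590,530) and BL(30,350), give a yaw of about −18°. The tab is at (0.483, 0.0075) with its top at 0.150, as specified. Now I move above the tab.

>>> step_arm:
  moves:
    - {"dp": [460, -477, 0], "yaw": 36.7, "claw": 100}
    - {"dp": [460, -477, 0], "yaw": 36.7, "claw": 100}
    - {"dp": [460, -477, 0], "yaw": 36.7, "claw": 100}
    - {"dp": [460, -477, 0], "yaw": 36.7, "claw": 100}
    - {"dp": [460, -477, 0], "yaw": 36.7, "claw": 100}
    - {"dp": [460, -477, 0], "yaw": 36.7, "claw": 100}
    - {"dp": [460, -477, 0], "yaw": 36.7, "claw": 100}
    - {"dp": [460, -477, 0], "yaw": 36.7, "claw": 100}
    - {"dp": [460, -477, 0], "yaw": 36.7, "claw": 100}
    - {"dp": [460, -477, 0], "yaw": 36.7, "claw": 100}
    - {"dp": [460, -477, 0], "yaw": 36.7, "claw": 100}
    - {"dp": [460, -477, 0], "yaw": 36.7, "claw": 100}

```text
time: 1.1
tcp_pos: [0.4135, -0.1387, 0.2224]
eef_rot: [0.0, 0.988, -0.156, 0.0]
contact_force: [0.7, -0.8, -0.1]
width: 0.996
finger_force: 0.0
```

>>> step_arm:
  moves:
    - {"dp": [21, -160, 0], "yaw": 0, "claw": 100}
    - {"dp": [21, -160, 0], "yaw": 0, "claw": 100}
    - {"dp": [21, -160, 0], "yaw": 0, "claw": 100}
    - {"dp": [21, -160, 0], "yaw": 0, "claw": 100}
    - {"dp": [21, -160, 0], "yaw": 0, "claw": 100}
    - {"dp": [21, -160, 0], "yaw": 0, "claw": 100}

```text
time: 1.6
tcp_pos: [0.4826, 0.0069, 0.222]
eef_rot: [0.0, 0.988, -0.154, -0.001]
contact_force: [-0.5, -0.8, -0.0]
width: 0.995
finger_force: 0.0
```

```bash
python3 - <<'E'
from h import *
s=readout.read_state();f=vision.grab_frame("wrist");print(s["tcp_pos"],s["eef_rot"],f["K"],f["mount"])
w,x,y,z=s["eef_rot"]
from scipy.spatial.transform import Rotation as Ro
T=np.eye(4);T[:3,:3]=Ro.from_quat([x,y,z,w]).as_matrix();T[:3,3]=s["tcp_pos"]
T=T@np.array(f["mount"]);K=f["K"];d=f["depth"];v,u=np.indices(d.shape)
a=(u-K[0,2])/K[0,0];b=(v-K[1,2])/K[1,1];th=np.hypot(a,b);k=np.tan(np.minimum(th,1.4))/np.maximum(th,1e-9)
P=np.stack([a*k*d,b*k*d,d],-1)@T[:3,:3].T+T[:3,3]
np.savez("w.npz",P=P,ok=(d>0)&(th<1.3),im=f["image"])
ok=(d>0)&(th<1.3);h,sa,_=cv2.split(cv2.cvtColor(f["image"],cv2.COLOR_RGB2HSV))
Z=P[...,2];near=np.hypot(P[...,0]-.483,P[...,1]-.008)<.1
for n,m in(("roof",ok&near&(h>18)&(h<35)&(sa>130)&(Z>.105)&(Z<.127)),("tabtop",ok&(np.hypot(P[...,0]-.483,P[...,1]-.008)<.035)&(Z>.144)&(Z<.158))):
    p=P[m]
    if len(p)>5: r=cv2.minAreaRect(p[:,:2].astype(np.float32));print(n,len(p),np.median(p,0).round(4),np.round(r[0],4),np.round(r[1],4),round(r[2],2))
cv2.imwrite("pics/w.png",f["image"][...,::-1])
E
```

```text
[0.48264325 0.00694489 0.22200279] [ 2.01559655e-05  9.88057176e-01 -1.54086454e-01 -6.16556299e-04] [[297.31863964   0.         256.26369479]
 [  0.         297.31863964 199.05600442]
 [  0.           0.           1.        ]] [[ 1.45836208e-03 -9.56747862e-01 -2.90914766e-01  8.13108946e-02]
 [ 9.99998005e-01  9.98211031e-04  1.73013872e-03 -8.22331238e-04]
 [-1.36491219e-03 -2.90916709e-01  9.56747410e-01 -1.62543656e-01]
 [ 0.00000000e+00  0.00000000e+00  0.00000000e+00  1.00000000e+00]]
roof 6436 [0.4891 0.0063 0.1164] [0.485  0.0078] [0.0796 0.0837] 70.95
tabtop 463 [0.4866 0.0071 0.15  ] [0.4854 0.0075] [0.0098 0.0343] 69.84
```

View pics/w.png

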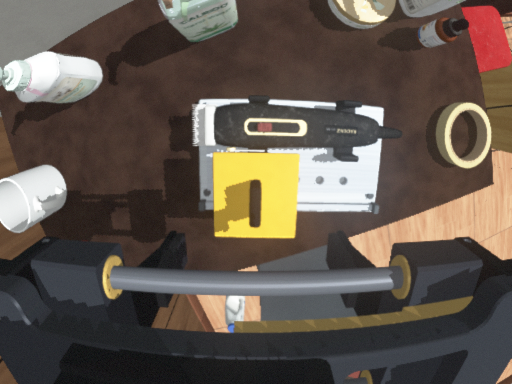

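The wrist view shows the roof at (256,195) and the tab at (255,203). The measured sizes match the spec: roof 80x84 mm at z 0.116, tab 10x34 mm at z 0.150, yaw about −19°. I descend and grip.

>>> step_arm:
  moves:
    - {"dp": [2, -1, 35], "yaw": 1.2, "claw": 60}
    - {"dp": [2, -1, 70], "yaw": 1.2, "claw": 60}
    - {"dp": [2, -1, 90], "yaw": 1.2, "claw": 60}
    - {"dp": [2, -1, 99], "yaw": 1.2, "claw": 50}
    - {"dp": [2, -1, 99], "yaw": 1.2, "claw": 0}
    - {"dp": [2, -1, 99], "yaw": 1.2, "claw": 0}
    - {"dp": [2, -1, 99], "yaw": 1.2, "claw": 0}
    - {"dp": [2, -1, 99], "yaw": 1.2, "claw": 0}
    - {"dp": [2, -1, 99], "yaw": 1.2, "claw": 0}
    - {"dp": [2, -1, 99], "yaw": 1.2, "claw": 0}
  grip_force: 15

```text
time: 2.48
tcp_pos: [0.4857, 0.0052, 0.1247]
eef_rot: [-0.0, 0.986, -0.167, 0.001]
contact_force: [0.8, 0.1, 1.6]
width: 0.328
finger_force: 0.0
```

>>> step_arm:
  moves:
    - {"dp": [0, 0, 0], "yaw": 0, "claw": 0}
    - {"dp": [0, 0, 0], "yaw": 0, "claw": 0}
    - {"dp": [0, 0, 0], "yaw": 0, "claw": 0}
    - {"dp": [0, 0, 0], "yaw": 0, "claw": 0}
    - {"dp": [0, 0, 0], "yaw": 0, "claw": 0}
    - {"dp": [0, 0, 0], "yaw": 0, "claw": 0}

```text
time: 2.98
tcp_pos: [0.4851, 0.0056, 0.1238]
eef_rot: [-0.0, 0.986, -0.166, 0.0]
contact_force: [0.4, 2.9, 2.0]
width: 0.113
finger_force: 15.0
```

>>> step_arm:
  moves:
    - {"dp": [0, 6, 0], "claw": 0, "yaw": 0}
    - {"dp": [0, 16, 0], "claw": 0, "yaw": 0}
    - {"dp": [0, 28, 0], "claw": 0, "yaw": 0}
    - {"dp": [0, 41, 0], "claw": 0, "yaw": 0}
    - {"dp": [0, 54, 0], "claw": 0, "yaw": 0}
    - {"dp": [0, 67, 0], "claw": 0, "yaw": 0}
    - {"dp": [0, 80, 0], "claw": 0, "yaw": 0}
    - {"dp": [0, 93, 0], "claw": 0, "yaw": 0}
    - {"dp": [0, 105, 0], "claw": 0, "yaw": 0}
    - {"dp": [0, 115, 0], "claw": 0, "yaw": 0}
    - {"dp": [0, 123, 0], "claw": 0, "yaw": 0}
    - {"dp": [0, 128, 0], "claw": 0, "yaw": 0}

```text
time: 3.98
tcp_pos: [0.4451, -0.1115, 0.1237]
eef_rot: [-0.006, 0.986, -0.168, 0.002]
contact_force: [16.4, 26.5, -1.5]
width: 0.306
finger_force: 15.0
```

>>> step_arm:
  moves:
    - {"dp": [0, 2, 0], "claw": 0, "yaw": 0}
    - {"dp": [0, 4, 0], "claw": 0, "yaw": 0}
    - {"dp": [0, 4, 0], "claw": 0, "yaw": 0}
    - {"dp": [0, 4, 0], "claw": 0, "yaw": 0}

```text
time: 4.32
tcp_pos: [0.4442, -0.1141, 0.1236]
eef_rot: [-0.006, 0.986, -0.167, 0.002]
contact_force: [17.0, 26.0, -0.7]
width: 0.367
finger_force: 15.0
```

The fingers were forced open under about 31 N, so I look again.

```bash
cat >> h.py <<'E'
from scipy.spatial.transform import Rotation as Ro
def wcloud():
    s=readout.read_state();f=vision.grab_frame("wrist")
    w,x,y,z=s["eef_rot"];T=np.eye(4);T[:3,:3]=Ro.from_quat([x,y,z,w]).as_matrix();T[:3,3]=s["tcp_pos"]
    T=T@np.array(f["mount"]);K=f["K"];d=f["depth"];v,u=np.indices(d.shape)
    a=(u-K[0,2])/K[0,0];b=(v-K[1,2])/K[1,1];th=np.hypot(a,b);k=np.tan(np.minimum(th,1.4))/np.maximum(th,1e-9)
    return f["image"],np.stack([a*k*d,b*k*d,d],-1)@T[:3,:3].T+T[:3,3],(d>0)&(th<1.3)
def rep(n,p):
    if len(p)>5: r=cv2.minAreaRect(p[:,:2].astype(np.float32));print(n,len(p),np.median(p,0).round(4),np.round(r[0],4),np.round(r[1],4),round(r[2],2))
E
python3 - <<'E'
from h import *
im,P,ok=wcloud()
ft=vision.grab_frame("top");W,o2=cloud(ft)
for n,i,Q,o in(("wrist",im,P,ok),("top",ft["image"],W,o2)):
    h,s,_=cv2.split(cv2.cvtColor(i,cv2.COLOR_RGB2HSV));near=o&(np.hypot(Q[...,0]-.46,Q[...,1]+.04)<.2)
    rep(n+" roof",Q[near&(h>18)&(h<35)&(s>130)&(abs(Q[...,2]-.116)<.011)])
    rep(n+" red",Q[near&((h<6)|(h>174))&(s>150)&(abs(Q[...,2]-.106)<.012)])
cv2.imwrite("pics/c.png",np.hstack([im,ft["image"][130:322,180:320].repeat(2,0).repeat(2,1)])[...,::-1])
E
```

```text
wrist roof 8576 [ 0.467  -0.1124  0.1163] [ 0.4476 -0.1029] [0.0797 0.083 ] 71.12
wrist red 999 [0.4899 0.0146 0.1074] [0.4893 0.0189] [0.0274 0.0274] 56.34
top roof 39 [ 0.4044 -0.1048  0.117 ] [ 0.4098 -0.0912] [0.0778 0.0094] 70.83
top red 44 [0.4867 0.0189 0.1081] [0.4867 0.0188] [0.0193 0.0192] 44.78
```

View pics/c.png

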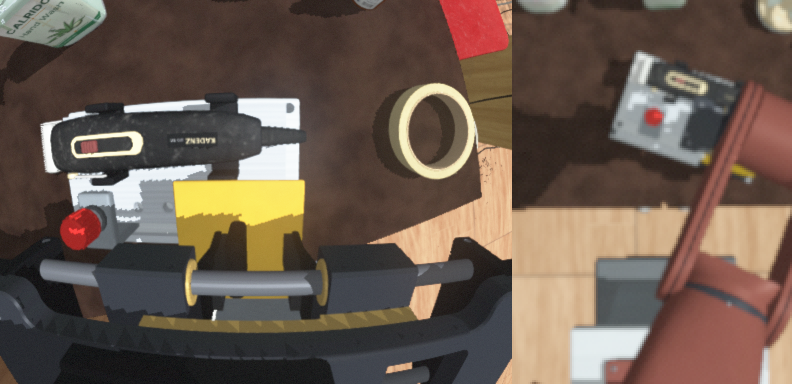

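The wrist view shows the knob exposed at (81,230). Its centre is (0.489, 0.019), 27 mm across, top at 0.107. The roof, around (240,225), is now 129 mm from the knob along the guide, so the cover is at its stop and that explains the force. I release and rise.

>>> step_arm:
  moves:
    - {"dp": [0, -3, 0], "claw": 60, "yaw": 0}
    - {"dp": [0, -5, 0], "claw": 70, "yaw": 0}
    - {"dp": [0, -5, 0], "claw": 80, "yaw": 0}
    - {"dp": [0, -5, 0], "claw": 80, "yaw": 0}
    - {"dp": [0, -5, 0], "claw": 80, "yaw": 0}
    - {"dp": [0, -5, -20], "claw": 80, "yaw": 0}
    - {"dp": [0, -5, -45], "claw": 80, "yaw": 0}
    - {"dp": [0, -5, -70], "claw": 80, "yaw": 0}
    - {"dp": [0, -5, -70], "claw": 80, "yaw": 0}
    - {"dp": [0, -5, -70], "claw": 80, "yaw": 0}

```text
time: 5.25
tcp_pos: [0.444, -0.1156, 0.1951]
eef_rot: [0.001, 0.986, -0.167, 0.002]
contact_force: [-0.2, 0.5, -0.8]
width: 0.795
finger_force: 0.0
```

```bash
python3 - <<'E'
from h import *
st=readout.read_state();print(st["tcp_pos"],st["eef_rot"],st["width"],st["contact_force"])
im,Q,o=wcloud()
h,s,_=cv2.split(cv2.cvtColor(im,cv2.COLOR_RGB2HSV));near=o&(np.hypot(Q[...,0]-.46,Q[...,1]+.04)<.2)
rep("roof",Q[near&(h>18)&(h<35)&(s>130)&(abs(Q[...,2]-.116)<.011)])
p=Q[near&((h<6)|(h>174))&(s>150)&(abs(Q[...,2]-.108)<.006)];rep("red",p)
c=cv2.minAreaRect(p[:,:2].astype(np.float32))[0]
w,x,y,z=st["eef_rot"];R=Ro.from_quat([x,y,z,w]).as_matrix()
print(R.T@(np.array([*c,.0785])-st["tcp_pos"])*1000)
E
```

```text
[ 0.44402029 -0.11560523  0.19512221] [ 6.16136798e-04  9.85976919e-01 -1.66872664e-01  1.62753936e-03] 0.7951330779617043 [-0.18597244  0.4727514  -0.81068312]
roof 7602 [ 0.452  -0.1068  0.1164] [ 0.4475 -0.103 ] [0.0802 0.0838] 71.13
red 540 [0.4894 0.0175 0.1078] [0.4888 0.0193] [0.0268 0.0276] 62.83
[  -2.49449071 -142.24339676  116.5188379 ]
```

Roof-to-knob spacing is still 129 mm, so the cover stayed open. I move over the knob, descend and grip.

>>> step_arm:
  moves:
    - {"dp": [-2, -35, 0], "claw": 80, "yaw": 0}
    - {"dp": [-2, -72, 0], "claw": 80, "yaw": 0}
    - {"dp": [-2, -110, 0], "claw": 80, "yaw": 0}
    - {"dp": [-2, -135, 0], "claw": 80, "yaw": 0}
    - {"dp": [-2, -142, 0], "claw": 80, "yaw": 0}
    - {"dp": [-2, -142, 20], "claw": 80, "yaw": 0}
    - {"dp": [-2, -142, 45], "claw": 80, "yaw": 0}
    - {"dp": [-2, -142, 70], "claw": 80, "yaw": 0}
    - {"dp": [-2, -142, 95], "claw": 80, "yaw": 0}
    - {"dp": [-2, -142, 110], "claw": 70, "yaw": 0}
    - {"dp": [-2, -142, 116], "claw": 60, "yaw": 0}
    - {"dp": [-2, -142, 116], "claw": 50, "yaw": 0}
  grip_force: 50

```text
time: 6.3
tcp_pos: [0.4855, 0.0198, 0.0749]
eef_rot: [0.0, 0.986, -0.167, -0.003]
contact_force: [-0.1, 0.2, -0.4]
width: 0.65
finger_force: 0.0
```

>>> step_arm:
  moves:
    - {"dp": [0, 0, 0], "claw": 0, "yaw": 0}
    - {"dp": [0, 0, 0], "claw": 0, "yaw": 0}
    - {"dp": [0, 0, 0], "claw": 0, "yaw": 0}
    - {"dp": [0, 0, 0], "claw": 0, "yaw": 0}
    - {"dp": [0, 0, 0], "claw": 0, "yaw": 0}
    - {"dp": [0, 0, 0], "claw": 0, "yaw": 0}
    - {"dp": [0, 0, 0], "claw": 0, "yaw": 0}
    - {"dp": [0, 0, 0], "claw": 0, "yaw": 0}

```text
time: 6.97
tcp_pos: [0.4887, 0.0201, 0.0785]
eef_rot: [0.0, 0.986, -0.166, 0.001]
contact_force: [-1.8, 0.1, 7.0]
width: 0.295
finger_force: 50.0
```

>>> step_arm:
  moves:
    - {"dp": [0, 0, -3], "claw": 0, "yaw": 0}
    - {"dp": [0, 0, -6], "claw": 0, "yaw": 0}
    - {"dp": [0, 0, -9], "claw": 0, "yaw": 0}
    - {"dp": [0, 0, -12], "claw": 0, "yaw": 0}
    - {"dp": [0, 0, -15], "claw": 0, "yaw": 0}
    - {"dp": [0, 0, -17], "claw": 0, "yaw": 0}
    - {"dp": [0, 0, -19], "claw": 0, "yaw": 0}
    - {"dp": [0, 0, -20], "claw": 0, "yaw": 0}
    - {"dp": [0, 0, -20], "claw": 0, "yaw": 0}
    - {"dp": [0, 0, -20], "claw": 0, "yaw": 0}

```text
time: 7.8
tcp_pos: [0.4885, 0.0201, 0.0963]
eef_rot: [-0.0, 0.986, -0.167, 0.001]
contact_force: [8.9, -0.7, -13.1]
width: 0.296
finger_force: 50.0
```

```bash
python3 - <<'E'
from h import *
st=readout.read_state();print(st["tcp_pos"],st["width"],st["contact_force"],st["finger_force"])
ims=[];f=vision.grab_frame("wrist")["image"];g=vision.grab_frame("side")["image"]
cv2.imwrite("pics/d.png",np.hstack([f[:300],cv2.resize(g[150:270,210:330],(288,300))])[...,::-1])
E
```

```text
[0.48849445 0.02008039 0.09626512] 0.2958105076172324 [  8.87851778  -0.68931299 -13.0860762 ] 50.00004750676453
```

View pics/d.png

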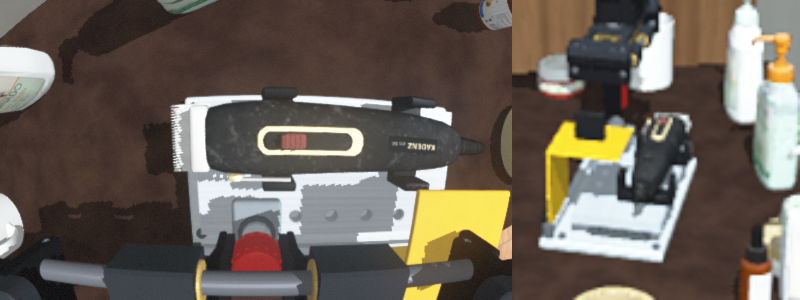

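The knob at (256,250) is between the fingers, and both views show the cover open. The pull is about 17.8 mm at 13 N, so I go up to the inner stop.

>>> step_arm:
  moves:
    - {"dp": [0, 0, -1], "claw": 0, "yaw": 0}
    - {"dp": [0, 0, -2], "claw": 0, "yaw": 0}
    - {"dp": [0, 0, -3], "claw": 0, "yaw": 0}
    - {"dp": [0, 0, -3], "claw": 0, "yaw": 0}
    - {"dp": [0, 0, -3], "claw": 0, "yaw": 0}
    - {"dp": [0, 0, -3], "claw": 0, "yaw": 0}
    - {"dp": [0, 0, -3], "claw": 0, "yaw": 0}
    - {"dp": [0, 0, -3], "claw": 0, "yaw": 0}

```text
time: 8.57
tcp_pos: [0.4884, 0.0201, 0.0987]
eef_rot: [-0.0, 0.986, -0.167, 0.001]
contact_force: [11.1, -0.9, -17.5]
width: 0.299
finger_force: 50.0
```

```bash
python3 - <<'E'
from h import *
im,Q,o=wcloud();h,s,_=cv2.split(cv2.cvtColor(im,cv2.COLOR_RGB2HSV))
m=o&((h<6)|(h>174))&(s>150)&(np.hypot(Q[...,0]-.489,Q[...,1]-.019)<.03)
print(m.sum(),np.percentile(Q[m][:,2],[2,10,50,90,98]).round(4))
r=o&(h>18)&(h<35)&(s>130)&(abs(Q[...,2]-.116)<.011);d=(Q[r]-[.4888,.0193,0])@[-.326,-.945,0]
print("roof near edge",np.percentile(d,1))
st=readout.read_state();print(st["tcp_pos"],st["contact_force"],st["time"])
E
```

```text
1604 [0.1072 0.1114 0.1263 0.1286 0.1292]
roof near edge 0.08884992137447915
[0.48845163 0.02005387 0.0987292 ] [  9.99075435  -1.14252025 -17.66139061] 8.6167
```

The knob top is at 0.128, up 20 mm, and the cover is open at about 129 mm. I hand the job in.

```bash
python3 -c "
from h import *
print(bot.close_job())"
```

```text
the job is handed in; nothing more can be done
None
```

The job is handed in (no verdict came back): the cover is open to its stop at about 129 of 130 mm, and the gripper is still holding the red knob pulled up its full 20 mm.

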